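Put the tester's battery pack on charge

TASK

The lamp tester's battery pack is flat: put it on charge. Squeeze its sprung snap tab in, tip the pack out tab end first and draw its two toes out of their slot; then hook the toes into the charger's slot, swing the tab end down until the pack lies fully home, and let go so that the tab springs out under the catch. Work by feel: toes and catches are thin plastic, so at no time force the pack against tester or charger with more than 25 N, and leave the other things on the bench where they are.

Things in the scene. Friction and masses are not known exactly. Their poses are not given: they have to be found in the camera images.
- tester: The bench lamp tester: a heavy grey box that does not move; battery bay sunk into its top, a sloping panel with a small display and a knob in front of it (-x). Origin: on the table under the middle of the bay. x runs from the panel to the catch end, away from the robot give or take 0.3 rad; z up. Outer walls at x = -138 and 66 mm, y = +-46 mm; its highest rim is 52 mm above the table.
- charger: The desktop charger: a low dark box, empty, that does not move; its bay is exactly like the tester's. Origin: on the table under the middle of the bay; x from its sloping nose (robot's side, give or take 0.3 rad) to the catch end, z up. Outer walls at x = -88 and 66 mm, y = +-46 mm; its highest rim is 36 mm above the table.
- tester_bay (a point): Middle of the floor of the tester's bay, 30 mm above the table; axes as the tester's. The pack's origin is here when it is home, with 1.5 mm of play each way in x, 2 mm in y. In this frame, mm, for both bays: side walls at y = +-32 up to z = 13, flaring to +-36.5 at the rim, z = 22.
- charger_bay (a point): Middle of the floor of the charger's bay, 14 mm above the table; axes as the charger's; sizes of the bay as for tester_bay.
- charger_slot (a point): Middle of the toe slot of the charger's bay: x = -46.5, y = 0, z = 7.5 mm in the frame of charger_bay; axes as the charger's. Both bays alike (mm in the bay's frame): under the slot a sill up to z = 3, over it the toe bar from z = 12 to 19, both with the inner face at x = -46.5; their edges at the slot are bevelled 1 to 2 mm. The slot is as wide as the bay and ends at x = -55.
- charger_catch (a point): Middle of the catch's lower edge in the charger: x = 46.5, y = 0, z = 17 mm in the frame of charger_bay; axes as the charger's. Both bays alike (mm in the bay's frame): end wall with inner face at x = 46.5, bevelled outwards above z = 15. In its middle (y = -16 to 16) a pocket, open below z = 17, takes the tab's nose; the catch over it reaches from z = 17 to the rim, z = 22.
- pack: The dark grey battery pack, 0.15 to 0.31 kg, latched in the tester at first. Origin: middle of its underside; x from toes to tab, z up. In its frame, mm: case x = -45 to 45, y = +-30, z = 0 to 24, the toe end bevelled back from x = -45 at z = 11 to -34 at z = 24. On it stands the finger bridge, x = 12 to 36, y = +-18, up to z = 48, with grip ribs on its -x face; 5 mm beyond its +x face is the tab.
- tab (a joint): Sprung snap tab of the pack, mid grey, sliding along the pack's x. 0 = sprung out, 0.005 m = fully in, against the bridge; 4 N starts it, 10 N holds it in. Out, it is a plate x = 41 to 45, y = +-14, z = 6 to 47 mm in the pack's frame (free for a finger above z = 26), with a nose to x = 49.5, flat on top at z = 16, sloping below, that sits 1 mm under the catch. Fully in, the nose clears the catch.
- pack_toes (a point): On the pack, midway between the tips of its two toes: x = -52, y = 0, z = 7.5 mm in its frame; axes as the pack's. Toes: 4 mm thick, 7 mm long, y = 10 to 24 and -24 to -10. Home, they lie under the toe bar: straight up the pack jams. It swings up about a point 5 mm in from the tips; past about 0.3 rad the tab end clears the rim and the toes can be drawn out towards +x. It goes in the same way.
- pack_grip (a point): On the pack, 38 mm above its underside, midway between the bridge's ribbed face (x = 12 mm in its frame) and the outer face of the unpressed tab (x = 45): x = 28.5, y = 0; axes as the pack's. Fingers on these two faces stand 33 mm apart, 28 mm with the tab fully in. Clear of the case above z = 24 mm.
- multimeter: A yellow hand multimeter, 135 x 75 x 42 mm, a bystander. Origin under its middle.
- solder_spool: A spool of solder, 62 mm across and 51 mm high, a bystander. Origin under its middle.
- tape_black: A roll of black tape, 76 mm across, 19 mm high, a bystander. Origin under its middle.
- screwdriver_red: A screwdriver with a red handle, 203 mm long, lying between tester and charger, a bystander. Origin under its middle.

How it is judged:
On the way, in this order (a step that is already met when the one before it is completed fails the run):
1. with the tab pressed in, the pack is tipped up in the tester: its tab end is raised by more than 18 mm while the toes are still in their slot (value of joint tab above 0.003 m and z of pack_grip in the frame of tester_bay above 0.056 m and x of pack_toes in the frame of tester_bay below -0.0465 m and z of pack_toes in the frame of tester_bay below 0.014 m), for 0.05 s.
2. the pack is right out of the tester (toes over 120 mm from the middle of its bay) (distance between pack_toes and tester_bay above 0.12 m), for 0.1 s.
At the end, for the whole second after the job is handed in: the pack lies at rest fully home in the charger's bay, its origin within 3.5 mm of the bay's middle and 1.5 mm of its floor, level within 0.03 rad, the toes under the toe bar, and the tab sprung out under the catch (joint below 1.5 mm) (horizontal distance between pack and charger_bay below 0.0035 m and z of pack in the frame of charger_bay between -0.002 and 0.0015 m and angle between the z axis of pack and the z axis of charger_bay, either way round below 0.03 rad and x of pack_toes in the frame of charger_bay below -0.048 m and z of pack_toes in the frame of charger_bay below 0.01 m and value of joint tab below 0.0015 m and linear speed of pack below 0.01 m/s); the robot touches nothing.
It fails at once if the pack is forced against the tester with more than 25 N (contact force between pack and tester above 25 N).
It fails at once if the pack is forced against the charger with more than 25 N (contact force between pack and charger above 25 N).
It fails at once if a bystander (multimeter, solder spool, tape, screwdriver) is shifted by more than 15 mm (distance of any of multimeter, solder_spool, tape_black, screwdriver_red from where it was at the start of the episode above 0.015 m).
It also fails if it takes over 58 s, if anything falls off the work surface, if the arm or the gripper's body presses on something with over 40 N, if the wrist force passes 120 N, or if a joint passes its speed limit or range.

ROBOT

A 6-joint arm with a two-finger parallel gripper is mounted at the origin on a cart in front of the work surface, level with it; the furniture and walls round the work are solid. World frame = base frame: x ahead of the robot, y to its left, z up, the work surface at z = 0. Lengths are in m, angles in rad, forces in N, time in s.
With the tool pointing down it reaches from about 0.35 to 0.775 m from the base axis. Payload 7.3 kg.
Tool frame: the origin (TCP) lies at the centre of the arm's flange, where the gripper is bolted on; the fingertips stand 178 mm ahead of it and the grasp point (between the pads) lies 159 mm ahead of it; z points along the fingers, y is the line along which they close (so a half turn about z gives the same grasp; the last joint's range is limited). The gripper opens to 92 mm and grips with 3 to 60 N. Pads are 19 mm wide; open, the fingers measure 130 mm over their backs; the gripper's body (75 mm by 190 mm) begins 47 mm behind the grasp point.
Start: joints at [-1.457, 0.342, 1.524, -0, 1.275, -0.146], TCP at [0.135, -0.507, 0.405] pointing down, gripper open.
Joint ranges: [-2.53, 2.53], [-0.77, 2.02], [0.04, 2.7], [-1, 4.14], [0.28, 2.66], [-3.11, 3.11]. Speed limits (rad/s): [2.57, 2.57, 3.14, 3.14, 3.14, 3.14].

INTERFACE

Orientations are given as [roll, pitch, yaw] about the fixed x, y, z axes, in that order (R = Rz(yaw) Ry(pitch) Rx(roll)).
In Python, from cell import robot gives the robot as it stands.
- The arm moves only by the shell command python3 -m pendant 'ROWS' [OPENING] [FORCE]. ROWS is 1 to 8 rows, parted by a bar, with the numbers parted by spaces; each row has 6 numbers: dx, dy, dz in normalised numbers (1 is 1000 mm), then a rotation vector rx, ry, rz in parts of the range, where 1.0 means 2 rad; each row shifts and turns the commanded pose from where the row before left it, along the tool's axes as they then stand; what a row does not reach is not made up. A row lasts 1/12 s, in which the tool goes at most 0.0417 m and 0.125 rad, less where a joint would pass 70% of its speed; a pose out of reach is approached as far as the arm can. OPENING is the finger opening in m, set as the command begins (- or left out keeps the last). The fingers move at their own pace and stop on an object; FORCE is the grip in N (left out, the last holds). Time passes only in rows, so rows that do not move let the fingers close. It prints the time, the measured TCP pose, the force, the opening and the grip force at its end. Input that does not fit is refused with a message, and nothing moves.
- robot.observe(): the state, without advancing time (a new reading comes with each control period).
- robot.read_camera(name): name is "side" or "top"; returns a dict with "image" (384x512x3 uint8, red, green, blue), "fx", "fy", "cx", "cy" (pixels), "pose" (4x4, takes a point from camera to world coordinates). Camera axes: x right, y down, z forward; pixel columns grow to the right and rows downward; lengths in m; the calibration is good to about 2 mm. A picture is of the moment at which its call begins. There is no depth.
- robot.hand_in(): hands the job in; it is judged then, once.
The state is a dict: "time": time; "qpos": joint angles; "qvel": joint speeds; "joint_efforts": joint torques, N m; "tool_pos": TCP position; "tool_rot": TCP orientation; "contact_force": force on the tool from outside, world axes, zero at the start; "torque": the same for the moment, N m; "opening": finger opening in m; "grip_force": force on a finger pad.
Only numpy, scipy, OpenCV 4.12 (cv2) and the standard library are available. Lean on these libraries where they do the work, as an engineer would, in place of code of your own. Each camera call takes 0.05 s, during which the arm holds its last target. There are 200 camera calls.

## Working session

There is one attempt and no reset: what is moved stays moved. The work goes in short steps, Python scripts to look and compute and a shell command to move; the robot and the scene stay as the last step left them, time stands still between calls to the robot, and variables do not carry over. Pictures are saved under pics/ and viewed, at most 10 in all, crops included, and the job is handed in when it is done.

```bash
ls; mkdir -p pics
python3 - <<'E'
from cell import robot
import cv2,numpy as np
np.set_printoptions(precision=4,suppress=True)
for n in("side","top"):
    c=robot.read_camera(n); cv2.imwrite(f"pics/{n}0.png",c["image"][...,::-1]); print(n,c["fx"],c["fy"],c["cx"],c["cy"]);print(np.array(c["pose"]))
print(robot.observe())
E
```

```text
pics
side 417.7328205586457 417.7328205586457 255.4548180631546 183.63781227385815
[[ 0.9993  0.0055  0.0369  0.5325]
 [-0.0306 -0.447   0.894  -1.056 ]
 [ 0.0214 -0.8945 -0.4465  0.5758]
 [ 0.      0.      0.      1.    ]]
top 389.101700228268 389.101700228268 252.9686474380194 186.674663203414
[[ 0.0261 -0.9813  0.1906  0.3911]
 [-0.9996 -0.0272 -0.0035 -0.0469]
 [ 0.0086 -0.1905 -0.9817  1.0255]
 [ 0.      0.      0.      1.    ]]
{'time': 0.1, 'qpos': array([-1.457 ,  0.3426,  1.5249, -0.    ,  1.2754, -0.146 ]), 'qvel': array([-0.0006, -0.0022, -0.0035, -0.0015, -0.0012,  0.0002]), 'joint_efforts': array([  0.001 , -43.2003, -24.4694,   0.0718,   0.0526,  -0.    ]), 'tool_pos': array([ 0.1348, -0.5073,  0.4041]), 'tool_rot': array([-3.1403, -0.0002,  0.2597]), 'contact_force': array([-0.6584, -0.4756, -0.2949]), 'torque': array([-0.0495,  0.0255,  0.0381]), 'grip_force': 0.0, 'opening': 0.09161412273383616}
```

View pics/side0.png

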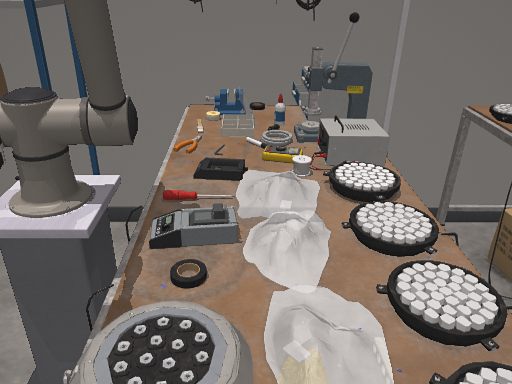

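View pics/top0.png

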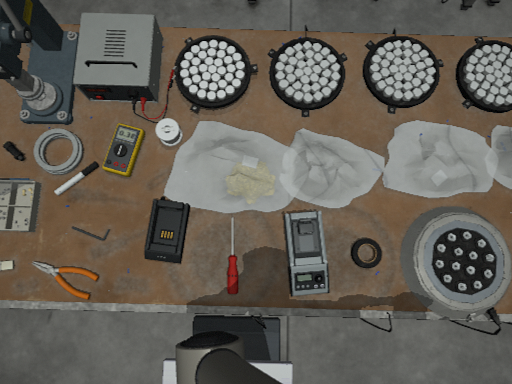

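The side view shows the tester at about (195,227), the charger at (220,168), and the tape, screwdriver and spool around them. The top view shows the tester at (306,252) with its panel towards the robot, and the charger at (167,230). I'll zoom the top view on both.

Run:
```python
import cv2,numpy as np
t=cv2.imread("pics/top0.png")
a=cv2.resize(t[190:310,275:340],None,fx=5,fy=5,interpolation=cv2.INTER_CUBIC)
b=cv2.resize(t[190:310,135:200],None,fx=5,fy=5,interpolation=cv2.INTER_CUBIC)
c=np.hstack([a,b]); cv2.imwrite("pics/topz.png",c); print(c.shape)
s=cv2.imread("pics/side0.png")
cv2.imwrite("pics/sidez.png",cv2.resize(s[145:255,140:260],None,fx=5,fy=5,interpolation=cv2.INTER_CUBIC))
```

```text
(600, 650, 3)
```

View pics/topz.png

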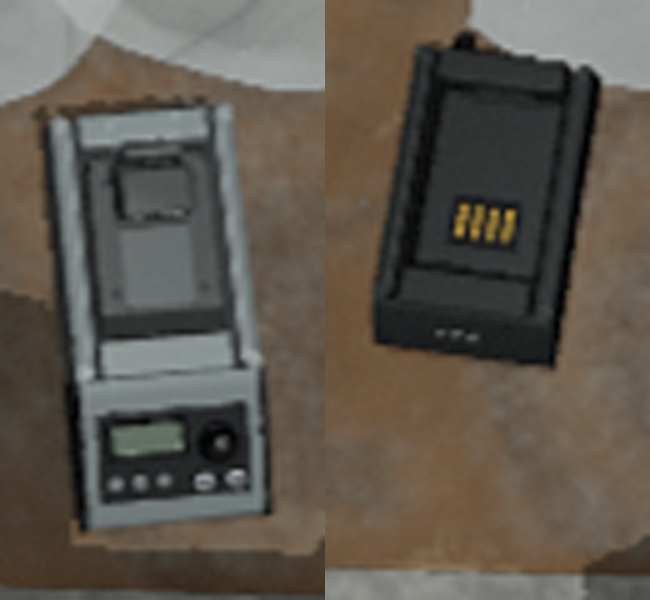

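View pics/sidez.png

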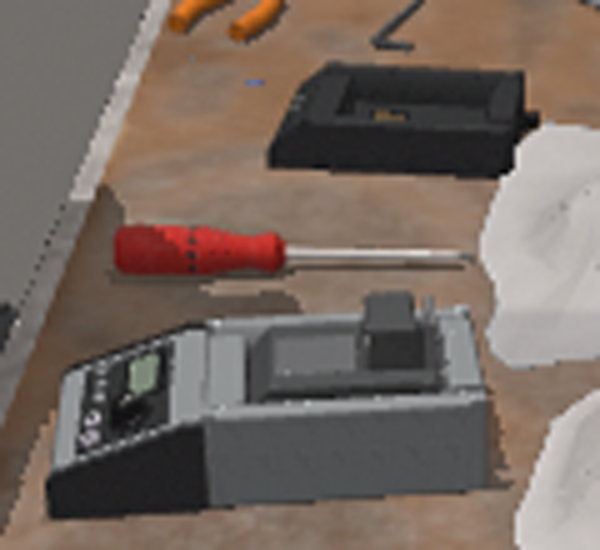

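The zooms show the rims clearly (5x crop pixels). For the tester, the right rail outer edge runs (231,112)–(258,355), the rear edge is at y≈110 and the toe bar edge at y≈336; the bridge top is at about (155,175). For the charger, the left rail runs (420,50)–(375,310) and the contacts are at (485,222). Next I'll fit these edges to sub-pixel accuracy and cast them.

```bash
cat > h.py <<'E'
import cv2,numpy as np
from scipy.ndimage import map_coordinates,gaussian_filter
np.set_printoptions(precision=4,suppress=True)
CAL={"side":(417.7328,255.4548,183.6378,np.array([[.9993,.0055,.0369,.5325],[-.0306,-.447,.894,-1.056],[.0214,-.8945,-.4465,.5758]])),
"top":(389.1017,252.9686,186.6747,np.array([[.0261,-.9813,.1906,.3911],[-.9996,-.0272,-.0035,-.0469],[.0086,-.1905,-.9817,1.0255]]))}
def cast(cam,p,z):
    f,cx,cy,T=CAL[cam]; d=T[:,:3]@np.array([(p[0]-cx)/f,(p[1]-cy)/f,1]); return T[:,3]+d*(z-T[2,3])/d[2]
def proj(cam,P):
    f,cx,cy,T=CAL[cam]; q=T[:,:3].T@(np.array(P)-T[:,3]); return np.array([cx+f*q[0]/q[2],cy+f*q[1]/q[2]])
def edge(img,p0,p1,w=2.5):
    "sub-pixel strongest edge near segment p0-p1; returns fitted end points and residual"
    g=gaussian_filter(img.astype(float).mean(2) if img.ndim==3 else img.astype(float),.5)
    p0,p1=np.array(p0,float),np.array(p1,float); t=(p1-p0)/np.linalg.norm(p1-p0); n=np.array([-t[1],t[0]])
    s=np.linspace(0,1,40); u=np.arange(-w,w+.01,.25); pts=[]
    for a in s:
        q=p0+a*(p1-p0)+u[:,None]*n; v=map_coordinates(g,[q[:,1],q[:,0]],order=1); d=np.abs(np.gradient(v)); 
        d=np.where(d>.5*d.max(),d,0); k=d.argmax(); m=np.abs(np.arange(len(u))-k)<4; pts.append((d*m*u).sum()/(d*m).sum())
    pts=np.array(pts); ok=np.abs(pts-np.median(pts))<1.2; c=np.polyfit(s[ok],pts[ok],1)
    return [p0+n*c[1],p1+n*np.polyval(c,1)],np.std(pts[ok]-np.polyval(c,s[ok]))
E
python3 - <<'E'
from h import *
t=cv2.imread("pics/top0.png")
f=lambda X,Y,ox:((X+.5)/5-.5+ox,(Y+.5)/5-.5+190)
E={"T right rail":(275,(231,125),(256,340),.052),"T left rail":(275,(52,135),(77,360),.052),"T rear":(275,(80,114),(205,103),.052),"T toebar":(275,(110,338),(225,330),.049),
"T front bot":(275,(95,530),(260,517),.0),"Br left":(275,(116,165),(118,205),.078),"Br right":(275,(192,165),(192,205),.078),"Br rear":(275,(125,165),(185,162),.078),
"C left rail":(135,(93,70),(52,290),.036),"C rear":(135,(130,52),(235,66),.036),"C toebar":(135,(85,268),(205,283),.033),"C front bot":(135,(60,342),(220,365),0.),"C right":(135,(270,100),(232,340),.0)}
for k,(ox,a,b,z) in E.items():
    (p,q),r=edge(t,f(*a,ox),f(*b,ox)); P,Q=cast("top",p,z),cast("top",q,z)
    d=Q-P; print(k,P[:2],Q[:2],"ang",round(float(np.arctan2(d[1],d[0])),3),"res",round(float(r),2))
E
```

```text
T right rail [ 0.5124 -0.2172] [ 0.4062 -0.2288] ang -3.032 res 0.14
T left rail [ 0.5057 -0.1324] [ 0.3949 -0.1452] ang -3.027 res 0.18
T rear [ 0.5155 -0.1469] [ 0.5218 -0.2101] ang -1.472 res 0.18
T toebar [ 0.4045 -0.1629] [ 0.4105 -0.2198] ang -1.466 res 0.18
T front bot [ 0.3118 -0.1613] [ 0.3229 -0.2454] ang -1.439 res 0.17
Br left [ 0.4885 -0.1577] [ 0.4693 -0.1615] ang -2.948 res 0.12
Br right [ 0.4897 -0.1943] [ 0.4704 -0.1977] ang -2.971 res 0.2
Br rear [ 0.4936 -0.1661] [ 0.4951 -0.1954] ang -1.519 res 0.09
C left rail [0.5324 0.2071] [0.4205 0.2188] ang 3.037 res 0.14
C rear [0.5454 0.1856] [0.5391 0.1313] ang -1.685 res 0.59
C toebar [0.4314 0.2013] [0.425  0.1405] ang -1.676 res 0.15
C front bot [0.3927 0.2197] [0.3842 0.1363] ang -1.673 res 0.19
C right [0.5234 0.1167] [0.3979 0.1299] ang 3.037 res 0.19
```

The measured sizes agree:
- **Tester:** rear edge to toe bar measures 111.9 mm (112.5 expected). Bridge width measures 36.3 mm (36 expected).
- **Result:** tester origin is about (0.453,-0.181) with yaw 0.108, and charger yaw is about -0.105.

Next I move above the tester with the closing line along its x.

Units first: turns go in shares of 2 rad. So -0.118 rad is -0.059.

```bash
python3 -m pendant '0.035 -0.019 0 0 0 0 | 0.035 -0.019 0 0 0 0 | 0.035 -0.019 0 0 0 0 | 0.035 -0.019 0 0 0 0 | 0.035 -0.019 0 0 0 0 | 0.035 -0.019 0 0 0 0 | 0.035 -0.019 0 0 0 0 | 0.035 -0.019 0 0 0 0' 0.06 40
python3 -m pendant '0.035 -0.019 0 0 0 0 | 0.035 -0.019 0 0 0 0 | 0.035 -0.019 0 0 0 0 | 0.035 -0.019 0 0 0 0 | 0 0 0 0 0 -0.059 | 0 0 0 0 0 -0.059 | 0 0 0 0 0 -0.059 | 0 0 0 0 0 -0.059'
python3 -m pendant '0 0 0 0 0 -0.059 | 0 0 0 0 0 -0.059 | 0 0 0 0 0 -0.059 | 0 0 0 0 0 -0.059 | 0 0 0 0 0 -0.059 | 0 0 0 0 0 -0.059 | 0 0 0 0 0 -0.059 | 0 0 0 0 0 -0.059'
```

```text
time: 0.77
tool_pos: [0.3674, -0.2869, 0.4046]
tool_rot: [-3.141, 0.0, 0.26]
contact_force: [0.4, -0.6, -0.5]
opening: 0.06
grip_force: 0.0
time: 1.43
tool_pos: [0.4824, -0.1787, 0.4042]
tool_rot: [-3.141, 0.0, 0.739]
contact_force: [0.7, -1.2, 0.8]
opening: 0.0599
grip_force: 0.0
time: 2.1
tool_pos: [0.4821, -0.1791, 0.4043]
tool_rot: [-3.141, -0.0, 1.682]
contact_force: [0.2, -0.9, 0.7]
opening: 0.0599
grip_force: 0.0
```

Run:
```python
from h import *
t=cv2.imread("pics/top0.png")
b=cv2.resize(t[190:275,135:200],None,fx=9,fy=9,interpolation=cv2.INTER_CUBIC)
b=cv2.convertScaleAbs(b,alpha=2.2); b[:, :]=b
cv2.imwrite("pics/chz.png",b[:600])
# gold contacts
hsv=cv2.cvtColor(t,cv2.COLOR_BGR2HSV); m=cv2.inRange(hsv,(15,120,90),(35,255,255)); m[:200]=0;m[275:]=0;m[:,:140]=0;m[:,195:]=0
M=cv2.moments(m,True); p=(M["m10"]/M["m00"],M["m01"]/M["m00"]); P=cast("top",p,.014); print("contacts",M["m00"],p,P, "v",.10481*P[0]+.99449*P[1],"u",.99449*P[0]-.10481*P[1])
```

```text
contacts 53.0 (165.37735849056602, 234.24528301886792) [0.4561 0.1723 0.014 ] v 0.2191466661892648 u 0.43557670796177445
```

View pics/chz.png

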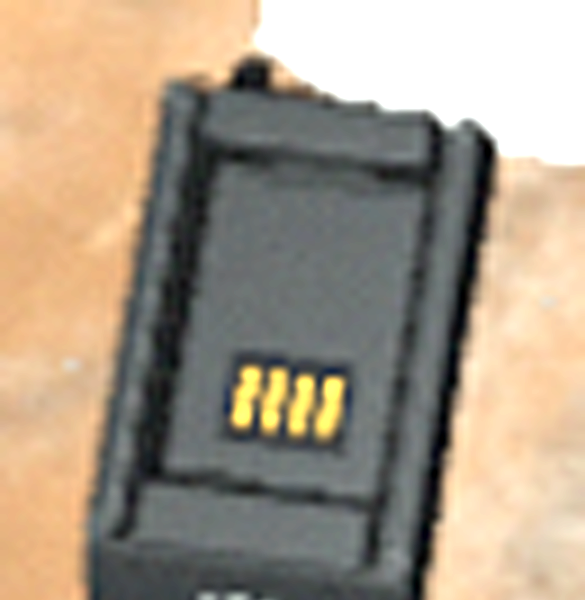

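The charger crop shows gold contacts at about (285,400), centred laterally in the bay. They cast to v=0.2191, which agrees with the rail taken symmetrically, so charger origin is about (0.4756,0.1701) with yaw -0.105. Next is the descent over the bridge.

```bash
python3 -m pendant '0.0014 -0.0033 0.036 0 0 0 | 0 0 0.036 0 0 0 | 0 0 0.036 0 0 0 | 0 0 0.03 0 0 0 | 0 0 0.02 0 0 0 | 0 0 0.009 0 0 0 | 0 0 0 0 0 0'
python3 - <<'E'
from cell import robot
import cv2,numpy as np
s=robot.read_camera("side")["image"][...,::-1];t=robot.read_camera("top")["image"][...,::-1]
cv2.imwrite("pics/side1.png",s);cv2.imwrite("pics/top1.png",t)
a=cv2.resize(s[180:260,150:250],None,fx=7,fy=7,interpolation=cv2.INTER_CUBIC)
cv2.imwrite("pics/side1z.png",a)
E
```

```text
time: 2.68
tool_pos: [0.4782, -0.1778, 0.2357]
tool_rot: [-3.138, -0.003, 1.676]
contact_force: [0.4, -0.1, 1.1]
opening: 0.0599
grip_force: 0.0
```

View pics/side1z.png

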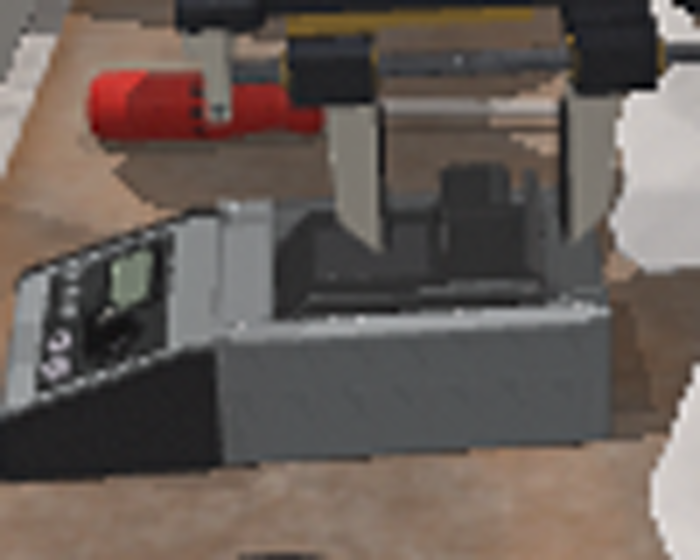

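The side crop (3 px/mm) shows the pads at columns 385 and 563, the bridge face at 440 and the tab at 540. The fingers are therefore about 2 mm too far to -x. I'll shift them and close gently at 14 N.

```bash
python3 -m pendant '0 0.002 0 0 0 0 | 0 0 0 0 0 0'; python3 -m pendant '0 0 0 0 0 0 | 0 0 0 0 0 0 | 0 0 0 0 0 0 | 0 0 0 0 0 0 | 0 0 0 0 0 0 | 0 0 0 0 0 0' 0.02 14
```

```text
time: 2.95
tool_pos: [0.4815, -0.1781, 0.2393]
tool_rot: [3.139, 0.002, 1.676]
contact_force: [-0.4, 0.4, 0.1]
opening: 0.0603
grip_force: 0.0
time: 3.45
tool_pos: [0.4807, -0.178, 0.2381]
tool_rot: [-3.141, 0.0, 1.676]
contact_force: [-0.5, 1.0, 3.7]
opening: 0.027
grip_force: 14.0
```

Grip took: the opening is 27 mm, so the tab is fully in. I'll raise the grip, then swing about the toe pivot. Each 0.05 rad row is dy -10.1 mm, dz -3.4 mm, rx -0.05.

Scaled: -0.025 rad is -0.0125.

```bash
python3 -m pendant '0 0 0 0 0 0 | 0 0 0 0 0 0 | 0 0 0 0 0 0' 0.02 45; python3 -m pendant '0 -0.0051 -0.0018 -0.0125 0 0 | 0 -0.0051 -0.0018 -0.0125 0 0 | 0 0 0 0 0 0'
```

```text
time: 3.7
tool_pos: [0.4808, -0.1779, 0.2385]
tool_rot: [3.141, 0.001, 1.676]
contact_force: [-2.6, -0.4, 7.3]
opening: 0.0268
grip_force: 44.9
time: 3.95
tool_pos: [0.4697, -0.1789, 0.241]
tool_rot: [3.092, -0.001, 1.675]
contact_force: [-0.4, 0.3, -2.2]
opening: 0.0268
grip_force: 44.8
```

Scaled: -0.04 rad is -0.02.

```bash
python3 -m pendant '0 -0.0081 -0.0028 -0.02 0 0 | 0 -0.0081 -0.0028 -0.02 0 0 | 0 0 0 0 0 0';python3 -m pendant '0 -0.0081 -0.0028 -0.02 0 0 | 0 -0.0081 -0.0028 -0.02 0 0 | 0 0 0 0 0 0'
```

```text
time: 4.2
tool_pos: [0.4532, -0.1806, 0.2455]
tool_rot: [3.012, -0.001, 1.675]
contact_force: [1.0, 0.3, -3.3]
opening: 0.0268
grip_force: 44.8
time: 4.45
tool_pos: [0.4369, -0.1825, 0.2487]
tool_rot: [2.932, -0.001, 1.675]
contact_force: [1.4, 0.7, -3.6]
opening: 0.0263
grip_force: 44.8
```

Scaled: -0.04 rad is -0.02.

```bash
python3 -m pendant '0 -0.0081 -0.0028 -0.02 0 0 | 0 -0.0081 -0.0028 -0.02 0 0 | 0 0 0 0 0 0';python3 -m pendant '0 -0.0081 -0.0028 -0.02 0 0 | 0 -0.0081 -0.0028 -0.02 0 0 | 0 0 0 0 0 0 | 0 0 0 0 0 0'
python3 - <<'E'
from cell import robot
import cv2
s=robot.read_camera("side")["image"][...,::-1]
cv2.imwrite("pics/side2z.png",cv2.resize(s[150:260,140:260],None,fx=5,fy=5,interpolation=cv2.INTER_CUBIC))
E
```

```text
time: 4.7
tool_pos: [0.4203, -0.1843, 0.2505]
tool_rot: [2.852, -0.001, 1.675]
contact_force: [4.5, -1.4, -3.4]
opening: 0.0269
grip_force: 44.8
time: 5.03
tool_pos: [0.4042, -0.1863, 0.251]
tool_rot: [2.773, -0.001, 1.675]
contact_force: [3.7, 0.4, -4.3]
opening: 0.0267
grip_force: 44.8
```

View pics/side2z.png

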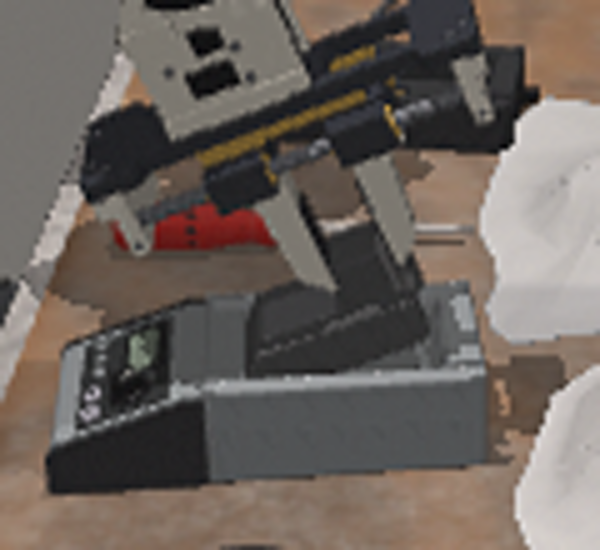

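The side crop shows the pack tipped about 0.37 rad with its tab end above the rim and its toes still in the slot; forces are about 4 N. I draw it out along +x, then lift.

```bash
python3 -m pendant '0 0.0047 0.0018 0 0 0 | 0 0.0047 0.0018 0 0 0 | 0 0.0047 0.0018 0 0 0 | 0 0 0 0 0 0';python3 -m pendant '0 0.0036 -0.0093 0 0 0 | 0 0.0036 -0.0093 0 0 0 | 0 0.0072 -0.0186 0 0 0 | 0 0 0 0 0 0'
```

```text
time: 5.42
tool_pos: [0.4195, -0.1844, 0.251]
tool_rot: [2.772, 0.0, 1.677]
contact_force: [-0.3, -0.3, -1.9]
opening: 0.0264
grip_force: 44.9
time: 5.75
tool_pos: [0.4192, -0.1849, 0.2933]
tool_rot: [2.768, 0.004, 1.676]
contact_force: [0.9, -0.1, -1.1]
opening: 0.0264
grip_force: 44.8
```

The pack is free. Lift further and compute the carry to the charger.

```bash
cat > g.py <<'E'
import numpy as np
from scipy.spatial.transform import Rotation as Ro
from cell import robot
np.set_printoptions(precision=4,suppress=True)
BAY={"c":(.4562,.2190,-.105,.014),"t":(.4318,-.2287,.108,.030)}
def axes(b):
    u,v,ps,z=BAY[b]; B=Ro.from_euler("z",ps).as_matrix(); return B@np.array([u,v,z]),B
def target(b,px,pz,th,py=0.,gx=.073,gz=.201):
    o,B=axes(b); c,s=np.cos(th),np.sin(th)
    R=B@np.array([[0,c,s],[1,0,0],[0,s,-c]]); return o+B@np.array([px,py,pz])+R@[0,gx,-gz],R
def now():
    o=robot.observe(); return o["tool_pos"],Ro.from_euler("xyz",o["tool_rot"]).as_matrix(),o
def go(b,px,pz,th,**k):
    p,R=target(b,px,pz,th,**k); q,Q,o=now()
    print("target",p,"shift in tool axes",Q.T@(p-q),"rotvec",Ro.from_matrix(Q.T@R).as_rotvec())
def where(b,gx=.073,gz=.201):
    "pivot in bay frame, bay-frame force, tilt"
    q,Q,o=now(); O,B=axes(b); print("pivot mm",1e3*(B.T@(q-Q@[0,gx,-gz]-O)),"F",B.T@o["contact_force"],"M",B.T@o["torque"],"rel rpy",Ro.from_matrix(B.T@Q).as_euler("xyz"),"open",o["opening"],"t",o["time"])
E
python3 -m pendant '0 0.0136 -0.035 0 0 0 | 0 0.0136 -0.035 0 0 0 | 0 0 0 0 0 0'
python3 -c "
from g import *
where('t'); go('c',-.033,.09,.37)"
```

```text
time: 6.0
tool_pos: [0.4198, -0.1853, 0.3716]
tool_rot: [2.763, 0.008, 1.676]
contact_force: [1.3, -1.4, -0.4]
opening: 0.0266
grip_force: 44.8
pivot mm [-27.9647  -2.4915 127.8329] F [ 1.1736 -1.5071 -0.3843] M [-0.1207  0.0613 -0.0098] rel rpy [2.7632 0.0079 1.5676] open 0.02661308279204602 t 6.0
target [0.4392 0.1739 0.3178] shift in tool axes [0.3556 0.034  0.0684] rotvec [ 0.0092 -0.0694  0.1982]
```

Scaled: 0.099 rad is 0.0495.

```bash
python3 -m pendant '0.036 0.0034 0.003 0 0 0 | 0.036 0.0034 0.003 0 0 0 | 0.036 0.0034 0.003 0 0 0 | 0.036 0.0034 0.003 0 0 0 | 0.036 0.0034 0.003 0 0 0 | 0.036 0.0034 0.003 0 0 0 | 0.036 0.0034 0.003 0 0 0 | 0.036 0.0034 0.003 0 0 0'
python3 -m pendant '0.034 0.0034 0.003 0 0 0 | 0.034 0.0034 0.003 0 0 0 | 0 0 0 0.0023 -0.0175 0.0495 | 0 0 0 0.0023 -0.0175 0.0495 | 0 0 0 0 0 0 | 0 0 0 0 0 0'
python3 -c "
from g import *
where('c'); go('c',-.033,.06,.37)
c=robot.read_camera('side')['image'];import cv2;cv2.imwrite('pics/side3.png',c[...,::-1])"
```

```text
time: 6.67
tool_pos: [0.4215, 0.1074, 0.3525]
tool_rot: [2.772, -0.0, 1.676]
contact_force: [1.4, 0.4, -1.4]
opening: 0.0266
grip_force: 44.8
time: 7.17
tool_pos: [0.4232, 0.1744, 0.3493]
tool_rot: [2.783, -0.005, 1.471]
contact_force: [0.7, -0.5, -2.3]
opening: 0.0269
grip_force: 44.8
pivot mm [-51.3953  -0.1818 121.5081] F [ 0.7095 -0.4216 -2.2966] M [0.0151 0.2269 0.0073] rel rpy [ 2.7829 -0.0047  1.5756] open 0.02687762342201536 t 7.1667
target [0.4392 0.1739 0.2878] shift in tool axes [ 0.0008 -0.0066  0.0632] rotvec [-0.0113 -0.0061  0.0029]
```

Scaled: -0.006 rad is -0.003.

```bash
python3 -m pendant '0.0004 -0.0033 0.0316 -0.0025 -0.0015 0.0005 | 0.0004 -0.0033 0.0316 -0.003 -0.0015 0.001 | 0 0 0 0 0 0 | 0 0 0 0 0 0'
python3 - <<'E'
from g import *
import cv2
where('c'); go('c',-.033,.03,.37)
s=robot.read_camera("side")["image"][...,::-1];t=robot.read_camera("top")["image"][...,::-1]
cv2.imwrite("pics/side4.png",s);cv2.imwrite("pics/top4.png",t)
cv2.imwrite("pics/side4z.png",cv2.resize(s[100:185,180:280],None,fx=7,fy=7,interpolation=cv2.INTER_CUBIC))
from h import proj
o,B=axes('c')
z=lambda cam,p,ox,oy:(proj(cam,o+B@np.array(p))-[ox,oy]+.5)*7-.5
for n,p in {"rim rear near":(.066,-.046,.022),"catch":(.0465,-.016,.022),"toebar near end":(-.0465,-.0365,.019)}.items(): print(n,z("side",p,180,100))
q,Q,_=now()
for n,(x,y,h) in {"toe tip near":(-.052,-.024,.0075),"toe base":(-.045,-.030,0),"tab end base near":(.045,-.03,0),"top toe end":(-.034,-.03,.024),"top tab end":(.045,-.03,.024)}.items():
    P=q+Q@[y,x-.026,.2085-h]; print(n,(proj("side",P)-[180,100]+.5)*7-.5)
E
```

```text
time: 7.55
tool_pos: [0.4395, 0.1727, 0.2876]
tool_rot: [2.775, 0.001, 1.462]
contact_force: [-0.3, -0.6, -0.5]
opening: 0.0262
grip_force: 44.8
pivot mm [-33.2731  -1.4403  59.8106] F [-0.2081 -0.5924 -0.5311] M [-0.0222  0.2119  0.0303] rel rpy [2.7746 0.0009 1.5666] open 0.026241440804141435 t 7.55
target [0.4392 0.1739 0.2578] shift in tool axes [ 0.0012 -0.011   0.0277] rotvec [-0.003   0.0024 -0.0036]
rim rear near [434.8502 494.1909]
catch [398.703  464.3748]
toebar near end [186.4252 478.7541]
toe tip near [211.0401 383.8727]
toe base [229.6157 399.3801]
tab end base near [418.2357 339.6999]
top toe end [231.5326 344.0833]
top tab end [398.3653 290.5463]
```

View pics/side4z.png

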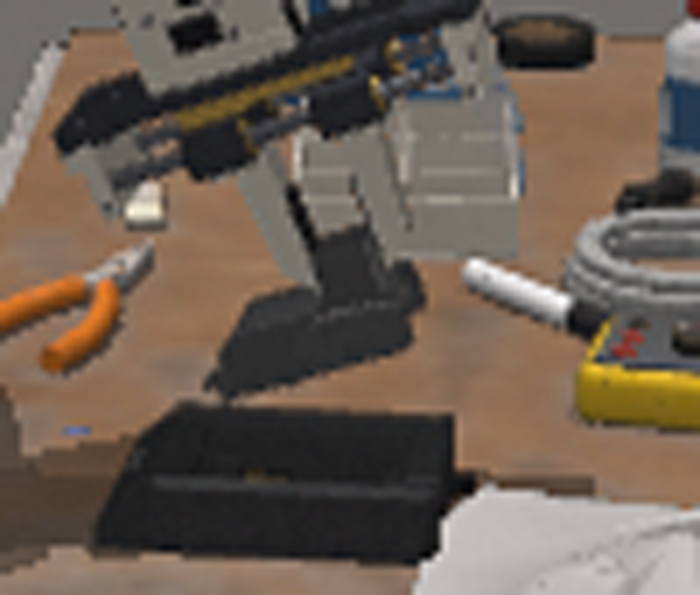

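The pack hangs as predicted: toe tip seen at (208,383) against predicted (211,384), underside slope as expected. The charger's rear near corner is at about (442,497) against predicted (435,494), so I'll check the charger's x with side-view edges, using the tester as reference.

Run:
```python
from g import *
from h import *
s0=cv2.imread("pics/side0.png"); s4=cv2.imread("pics/side4.png")
for b,im,H in(("t",s0,.052),("c",s0,.036),("c",s4,.036)):
    o,B=axes(b); o=o*[1,1,0]
    a,e=[proj("side",o+B@np.array([.066,-.046,z])) for z in(H-.006,.006)]
    (p,q),r=edge(im,a,e,4); pr=lambda x:proj("side",o+B@np.array([x,-.046,H/2]))
    mm=1/(pr(.0665)-pr(.0655))[0]; print(b,a,e,"found",p,q,"res",r,"dx mm",mm*(p-a)[0],mm*(q-e)[0])
    k=proj("side",o+B@np.array([.066,-.046,H/2])).astype(int); print(im[k[1]-4:k[1]+5:2,k[0]-6:k[0]+7].mean(2).astype(int))
```

```text
t [236.3874 226.0504] [236.3704 240.211 ] found [239.1722 226.0537] [239.7859 240.2151] res 0.5760374635026768 dx mm 6.645098673328364 8.150152973622722
[[ 81  80  77  81  81  81  77  73  77  78 123 121 120]
 [ 81  81  81  80  81  81  78  72  81  79  85 117 113]
 [ 82  84  83  81  81  82  78  70  74  73 118 117 118]
 [ 79  79  82  81  80  82  78  74  82  82  88 125 123]
 [ 81  80  82  80  81  84  78  73  80  80  81 129 125]]
c [241.6799 171.9322] [241.6286 178.908 ] found [243.3122 171.9442] [241.9719 178.9106] res 0.24995821011341432 dx mm 5.097371958623247 1.0722545669791048
[[ 38  37  37  47  47  46  34  32  25  42  64 151 191]
 [ 33  33  35  34  33  33  32  25  38 173 197 195 193]
 [ 35  35  32  35  31  35  27  48 207 198 194 192 192]
 [ 33  32  35  37  35  30  26  45 205 195 192 192 193]
 [ 32  32  33  30  28  19  42 195 198 193 193 192 192]]
c [241.6799 171.9322] [241.6286 178.908 ] found [243.3712 171.9446] [241.9417 178.9103] res 0.2558778641946174 dx mm 5.281764135302892 0.9779904175966238
[[ 37  35  38  46  46  46  33  32  26  40  64 149 189]
 [ 34  33  33  34  31  34  30  21  37 172 195 193 191]
 [ 36  32  34  35  34  32  27  48 204 197 192 191 191]
 [ 33  30  35  36  34  31  26  45 203 192 190 191 191]
 [ 31  31  33  30  28  20  41 192 196 191 191 190 190]]
```

The tester reference shows only about +1 mm, consistent with my offset. Go in front of the toe bar and down by feel.

Units first: turns go in shares of 2 rad. So -0.003 rad is -0.0015.

```bash
python3 -m pendant '0.0006 -0.0055 0.0139 -0.0015 0.001 -0.0015 | 0.0006 -0.0055 0.0138 0 0 0 | 0 0 0 0 0 0'
python3 -m pendant '0 -0.002 0.005 0 0 0 | 0 -0.002 0.005 0 0 0 | 0 -0.002 0.005 0 0 0 | 0 0 0 0 0 0 | 0 0 0 0 0 0'
python3 -c "
from g import *
where('c'); go('c',-.033,.0085,.37)"
```

```text
time: 7.9
tool_pos: [0.4392, 0.1744, 0.2589]
tool_rot: [2.768, -0.001, 1.465]
contact_force: [-1.3, -0.7, -1.6]
opening: 0.0264
grip_force: 44.9
time: 8.32
tool_pos: [0.4396, 0.1746, 0.2429]
tool_rot: [2.768, -0.001, 1.465]
contact_force: [0.6, 0.1, -1.7]
opening: 0.0268
grip_force: 44.8
pivot mm [-31.8694   1.0224  15.1153] F [ 0.5656  0.1193 -1.6573] M [-0.0172  0.2291  0.0158] rel rpy [ 2.7676 -0.0013  1.5696] open 0.026787213764490784 t 8.3167
target [0.4392 0.1739 0.2363] shift in tool axes [-0.0008 -0.0027  0.006 ] rotvec [ 0.004  -0.0008 -0.0016]
```

```bash
python3 -m pendant '-0.0008 -0.0012 0.003 0 0 0 | 0 -0.0012 0.003 0 0 0 | 0 0 0 0 0 0 | 0 0 0 0 0 0 | 0 0 0 0 0 0'
python3 -c "
from g import *
where('c')
for i in range(3): robot.read_camera('top'); where('c')"
```

```text
time: 8.73
tool_pos: [0.4395, 0.1739, 0.2364]
tool_rot: [2.767, -0.001, 1.464]
contact_force: [0.3, 0.1, -1.2]
opening: 0.0266
grip_force: 44.8
pivot mm [-31.8316   0.2896   8.6215] F [ 0.2584  0.1675 -1.1841] M [ 0.0227  0.1868 -0.0064] rel rpy [ 2.7674 -0.0015  1.5695] open 0.026640652741870257 t 8.7333
pivot mm [-31.7688   0.3013   8.6833] F [-0.5897 -0.2211 -2.5411] M [-0.0087  0.2106  0.013 ] rel rpy [ 2.7672 -0.0015  1.5695] open 0.026212932932311795 t 8.7833
pivot mm [-31.7397   0.3329   8.7244] F [ 0.5812 -0.8367 -2.3736] M [ 0.0353  0.2446 -0.036 ] rel rpy [ 2.7672 -0.0016  1.5694] open 0.02660620157395336 t 8.8333
pivot mm [-31.7706   0.3156   8.7354] F [ 0.9408 -0.8788 -2.3857] M [-0.0254  0.1794 -0.0005] rel rpy [ 2.7671 -0.0016  1.5694] open 0.026601493973896797 t 8.8833
```

No floor contact. Slide the toes towards the slot (-x) in small steps, watching the force.

```bash
python3 -m pendant '0 -0.0037 -0.0014 0 0 0 | 0 -0.0037 -0.0014 0 0 0 | 0 0 0 0 0 0'
python3 -m pendant '0 -0.0019 -0.0007 0 0 0 | 0 0 0 0 0 0 | 0 0 0 0 0 0'
python3 -m pendant '0 -0.0019 -0.0007 0 0 0 | 0 0 0 0 0 0 | 0 0 0 0 0 0'
python3 -c "
from g import *
where('c')"
```

```text
time: 9.13
tool_pos: [0.4306, 0.1747, 0.2361]
tool_rot: [2.768, -0.001, 1.465]
contact_force: [-0.9, -0.1, -1.4]
opening: 0.0268
grip_force: 44.8
time: 9.38
tool_pos: [0.4295, 0.1749, 0.2363]
tool_rot: [2.767, -0.001, 1.465]
contact_force: [0.5, 0.5, -1.6]
opening: 0.0267
grip_force: 44.8
time: 9.63
tool_pos: [0.4275, 0.1751, 0.2362]
tool_rot: [2.767, -0.001, 1.465]
contact_force: [0.4, -0.0, -1.9]
opening: 0.027
grip_force: 44.8
pivot mm [-43.917    0.2674   8.4143] F [ 0.3829  0.0214 -1.9048] M [-0.0295  0.1814  0.0017] rel rpy [ 2.7675 -0.0014  1.5695] open 0.027019805215888607 t 9.6333
```

```bash
python3 -m pendant '0 -0.0014 -0.0005 0 0 0 | 0 0 0 0 0 0 | 0 0 0 0 0 0'
python3 -m pendant '0 -0.0011 0.0002 0 0 0 | 0 0 0 0 0 0 | 0 0 0 0 0 0'
python3 -c "
from g import *
where('c')"
```

```text
time: 9.88
tool_pos: [0.4261, 0.1753, 0.2362]
tool_rot: [2.767, -0.002, 1.464]
contact_force: [0.4, 0.1, -1.5]
opening: 0.0264
grip_force: 44.8
time: 10.13
tool_pos: [0.4255, 0.1754, 0.2359]
tool_rot: [2.766, -0.002, 1.465]
contact_force: [2.4, -0.1, -0.5]
opening: 0.027
grip_force: 44.8
pivot mm [-45.5728   0.4844   8.1175] F [ 2.4174  0.1405 -0.4995] M [-0.0077 -0.3062  0.0771] rel rpy [ 2.766  -0.0019  1.5698] open 0.02698459434188266 t 10.1333
```

Contact is felt: Fx is +2.4 N against the toe bar, with the toes 3-4 mm inside the slot. Back off 0.7 mm and swing the tab end down.

Scaled: 0.04 rad is 0.02.

```bash
python3 -m pendant '0 0.0007 0.0003 0 0 0 | 0 0.008 0.0031 0.02 0 0 | 0 0.008 0.0031 0.02 0 0 | 0 0 0 0 0 0'
python3 -c "
from g import *
where('c')"
python3 -m pendant '0 0.008 0.0031 0.02 0 0 | 0 0.008 0.0031 0.02 0 0 | 0 0 0 0 0 0'
python3 -c "
from g import *
where('c')"
```

```text
time: 10.47
tool_pos: [0.4441, 0.1734, 0.2353]
tool_rot: [2.848, -0.002, 1.463]
contact_force: [0.7, -0.4, -2.4]
opening: 0.0267
grip_force: 44.8
pivot mm [-44.4321   0.433    7.7876] F [ 0.7259 -0.3031 -2.3593] M [-0.0121  0.0512 -0.0237] rel rpy [ 2.8481 -0.0021  1.5684] open 0.026680122827067485 t 10.4667
time: 10.72
tool_pos: [0.4607, 0.1715, 0.2334]
tool_rot: [2.927, -0.001, 1.463]
contact_force: [0.3, -0.8, -1.2]
opening: 0.0266
grip_force: 44.8
pivot mm [-44.6406   0.1597   7.5076] F [ 0.394  -0.7315 -1.1847] M [ 0.0055 -0.0046 -0.024 ] rel rpy [ 2.9274 -0.0013  1.5682] open 0.026552516276796976 t 10.7167
```

Scaled: 0.04 rad is 0.02.

```bash
python3 -m pendant '0 0.008 0.0031 0.02 0 0 | 0 0.008 0.0031 0.02 0 0 | 0 0 0 0 0 0'
python3 -c "
from g import *
where('c')"
python3 -m pendant '0 0.006 0.0023 0.015 0 0 | 0 0 0 0 0 0 | 0 0 0 0 0 0'
python3 -c "
from g import *
where('c')"
```

```text
time: 10.97
tool_pos: [0.4772, 0.1697, 0.2303]
tool_rot: [3.007, -0.001, 1.463]
contact_force: [0.0, -0.4, -1.1]
opening: 0.0267
grip_force: 44.8
pivot mm [-44.7691   0.0641   7.338 ] F [ 0.0853 -0.3913 -1.1385] M [-0.0123 -0.0572  0.0244] rel rpy [ 3.0068 -0.0009  1.5683] open 0.026670866465790907 t 10.9667
time: 11.22
tool_pos: [0.4822, 0.1692, 0.2289]
tool_rot: [3.036, -0.001, 1.464]
contact_force: [-0.1, -0.5, -1.7]
opening: 0.0269
grip_force: 44.8
pivot mm [-45.8063   0.0376   7.344 ] F [-0.0109 -0.521  -1.6603] M [ 0.0021 -0.0158 -0.0084] rel rpy [ 3.0361 -0.0007  1.569 ] open 0.026876099926085254 t 11.2167
```

Scaled: 0.03 rad is 0.015.

```bash
python3 -m pendant '0 0.006 0.0022 0.015 0 0 | 0 0 0 0 0 0 | 0 0 0 0 0 0'
python3 -c "
from g import *
where('c')"
python3 -m pendant '0 0.006 0.0022 0.015 0 0 | 0 0 0 0 0 0 | 0 0 0 0 0 0'
python3 -c "
from g import *
where('c')"
```

```text
time: 11.47
tool_pos: [0.4886, 0.1686, 0.2276]
tool_rot: [3.066, -0.001, 1.464]
contact_force: [-0.4, -0.1, -1.4]
opening: 0.0267
grip_force: 44.8
pivot mm [-45.5513   0.1978   7.61  ] F [-0.4377 -0.1157 -1.3946] M [-0.0144 -0.0855 -0.0133] rel rpy [ 3.066  -0.0011  1.5691] open 0.026694257443627425 t 11.4667
time: 11.72
tool_pos: [0.4949, 0.1679, 0.2258]
tool_rot: [3.096, -0.001, 1.464]
contact_force: [0.3, -0.4, -1.1]
opening: 0.0268
grip_force: 44.8
pivot mm [-45.3837   0.2221   7.7284] F [ 0.3467 -0.3815 -1.1035] M [ 0.052  -0.1296  0.0263] rel rpy [ 3.096  -0.0013  1.5691] open 0.026813706324871723 t 11.7167
```

Scaled: 0.02 rad is 0.01.

```bash
python3 -m pendant '0 0.004 0.0015 0.01 0 0 | 0 0 0 0 0 0 | 0 0 0 0 0 0'
python3 -c "
from g import *
where('c')"
python3 -m pendant '0 0.003 0.0012 0.0075 0 0 | 0 0 0 0 0 0 | 0 0 0 0 0 0'
python3 -c "
from g import *
where('c')"
```

```text
time: 11.97
tool_pos: [0.4989, 0.1675, 0.2245]
tool_rot: [3.116, -0.001, 1.464]
contact_force: [-0.3, -0.5, -2.1]
opening: 0.0266
grip_force: 44.8
pivot mm [-45.4732   0.2489   7.7394] F [-0.2006 -0.5623 -2.1453] M [-0.0426 -0.1116 -0.0319] rel rpy [ 3.1163 -0.0013  1.5693] open 0.026601545214443086 t 11.9667
time: 12.22
tool_pos: [0.5023, 0.1672, 0.2234]
tool_rot: [3.132, -0.001, 1.464]
contact_force: [-0.5, 0.3, -2.4]
opening: 0.0266
grip_force: 44.8
pivot mm [-45.3018   0.2934   7.6878] F [-0.4977  0.2899 -2.4132] M [ 0.0085 -0.0746  0.0358] rel rpy [ 3.1321 -0.0015  1.5693] open 0.026611625077048007 t 12.2167
```

Scaled: 0.01 rad is 0.005.

```bash
python3 -m pendant '0 0.002 0.0012 0.005 0 0 | 0 0 0 0 0 0 | 0 0 0 0 0 0'
python3 -c "
from g import *
where('c')"
python3 -m pendant '0 0 0.0006 0 0 0 | 0 0 0 0 0 0 | 0 0 0 0 0 0'
python3 -c "
from g import *
where('c')"
```

```text
time: 12.47
tool_pos: [0.5041, 0.167, 0.2227]
tool_rot: [-3.14, -0.002, 1.464]
contact_force: [-2.7, 1.0, 6.0]
opening: 0.0265
grip_force: 44.9
pivot mm [-45.6038   0.3613   7.7996] F [-2.749   0.7037  6.0017] M [-0.0421  0.4545  0.0072] rel rpy [-3.1402 -0.0016  1.5694] open 0.02646294437690133 t 12.4667
time: 12.72
tool_pos: [0.504, 0.1671, 0.2226]
tool_rot: [-3.141, -0.002, 1.465]
contact_force: [-4.0, 0.4, 9.8]
opening: 0.0265
grip_force: 45.0
pivot mm [-45.6782   0.3639   7.6275] F [-4.0609 -0.0417  9.8159] M [-0.1349  0.6386 -0.0359] rel rpy [-3.1406 -0.0016  1.5696] open 0.026545888802579003 t 12.7167
```

Floor reached: Fz is about 10 N at the expected height (TCP 0.2226) and the pack is level. Relieve x slightly, then let go in two stages.

```bash
python3 -m pendant '0 -0.0007 0 0 0 0 | 0 0 0 0 0 0'
python3 -m pendant '0 0 0 0 0 0 | 0 0 0 0 0 0 | 0 0 0 0 0 0' 0.034
python3 -m pendant '0 0 0 0 0 0 | 0 0 0 0 0 0 | 0 0 0 0 0 0 | 0 0 0 0 0 0' 0.056
python3 - <<'E'
from g import *
import cv2
where('c')
s=robot.read_camera("side")["image"][...,::-1];t=robot.read_camera("top")["image"][...,::-1]
cv2.imwrite("pics/side5.png",s);cv2.imwrite("pics/top5.png",t)
cv2.imwrite("pics/side5z.png",cv2.resize(s[120:185,180:280],None,fx=8,fy=8,interpolation=cv2.INTER_CUBIC))
E
```

```text
time: 12.88
tool_pos: [0.5037, 0.1671, 0.2226]
tool_rot: [3.141, -0.002, 1.465]
contact_force: [-2.5, -0.6, 8.9]
opening: 0.0267
grip_force: 44.9
time: 13.13
tool_pos: [0.5039, 0.167, 0.2218]
tool_rot: [3.141, -0.002, 1.464]
contact_force: [1.5, 0.1, 1.6]
opening: 0.0339
grip_force: 0.7
time: 13.47
tool_pos: [0.5034, 0.167, 0.2214]
tool_rot: [-3.14, -0.001, 1.464]
contact_force: [-0.4, 0.5, 0.9]
opening: 0.0544
grip_force: 0.0
pivot mm [-46.3479   0.2364   6.5363] F [-0.4011  0.4247  0.8596] M [ 0.0201 -0.0572  0.0141] rel rpy [-3.1402 -0.0013  1.5694] open 0.05443064652921794 t 13.4667
```

View pics/side5z.png

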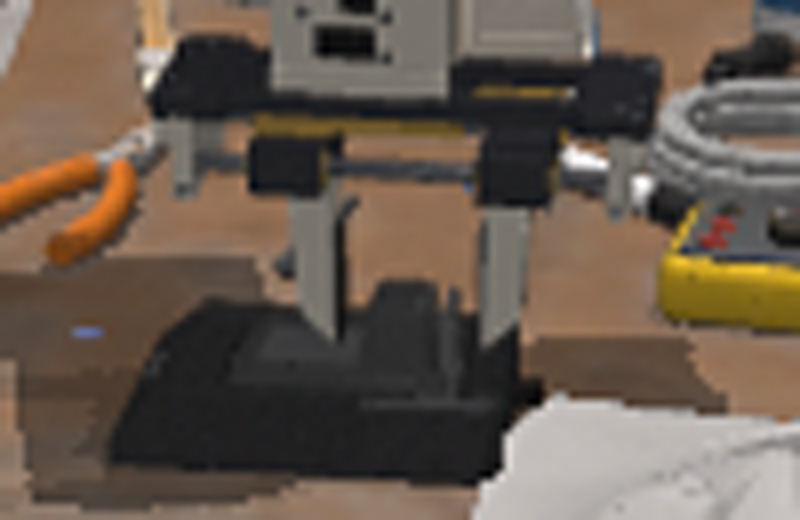

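The crop shows the pack flat in the bay, with the tab (col 452) standing clear of the bridge (380–437). I check by feel: close at 3 N, which is too little to start the tab. About 32–33 mm means it is sprung out under the catch.

```bash
python3 -m pendant '0 0 0 0 0 0 | 0 0 0 0 0 0 | 0 0 0 0 0 0 | 0 0 0 0 0 0 | 0 0 0 0 0 0' 0.029 3
python3 -m pendant '0 0 0 0 0 0 | 0 0 0 0 0 0 | 0 0 0 0 0 0 | 0 0 0 0 0 0' 0.058 20
```

```text
time: 13.98
tool_pos: [0.5039, 0.1671, 0.2218]
tool_rot: [3.141, -0.002, 1.464]
contact_force: [2.8, 0.8, -0.6]
opening: 0.0326
grip_force: 3.0
time: 14.32
tool_pos: [0.5034, 0.167, 0.2216]
tool_rot: [-3.14, -0.001, 1.464]
contact_force: [0.4, 0.5, 0.9]
opening: 0.0547
grip_force: 0.0
```

The opening is 32.6 mm, so the tab is out. Retreat straight up and hand in.

```bash
python3 -m pendant '0 0 -0.01 0 0 0 | 0 0 -0.02 0 0 0 | 0 0 -0.035 0 0 0 | 0 0 -0.035 0 0 0 | 0 0 -0.035 0 0 0 | 0 0 0 0 0 0 | 0 0 0 0 0 0'
python3 - <<'E'
from g import *
from h import cast,edge
import cv2
t=robot.read_camera("top")["image"][...,::-1]; cv2.imwrite("pics/top6.png",t)
d=cv2.absdiff(t,cv2.imread("pics/top0.png")).max(2)
for n,(x,y,w,h) in {"meter":(100,120,48,60),"spool":(155,115,30,35),"tape":(348,235,38,36),"driver":(222,215,22,85)}.items(): print(n,d[y:y+h,x:x+w].mean())
print(robot.hand_in())
E
```

```text
time: 14.9
tool_pos: [0.5037, 0.1669, 0.3595]
tool_rot: [3.137, -0.003, 1.465]
contact_force: [-0.1, 0.2, 0.2]
opening: 0.058
grip_force: 0.0
meter 40.721180555555556
spool 1.9733333333333334
tape 2.0891812865497075
driver 11.310160427807487
the job is handed in; nothing more can be done
None
```

I moved the battery pack from the tester to the charger and handed the job in at about 15 s; the hand-in call gave no verdict. By feel it is fully home with the tab sprung out under the catch. The highest wrist-force component I read with the pack against tester or charger was about 10 N (limit 25 N). In the final top picture the spool and tape look unmoved, while the multimeter and screwdriver areas differ from the start, which I put down to the arm or its shadow without checking; I felt no contact with them.

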